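# Clamp the pipe section in the drill vise

### The job

Stand the thickest of the ash pipe sections upright on the bed of the drill vise, between the jaws and near the middle of their width, and let go of it. Then turn the vise's crank by its knob, clockwise seen from above, until the moving jaw grips the pipe firmly against the fixed jaw, and let go; do not push the jaw itself.

Things in the scene. Friction and masses are not known exactly. Their poses are not given: they have to be found in the camera images.
- pipe_centre (a point): Centre of the workpiece: thickest and tallest of four plain pale ash cylinders (pipe sections, dark centre dot on top) standing upright on the shelf. 38 mm diameter, 100 mm tall, about 80 g; this point is 50 mm above its foot; z along its axis. The other three are thinner (22-26 mm) and shorter (50-90 mm), at least 90 mm away centre to centre.
- fixed_jaw_foot (a point): Drill vise (grey base 110 x 300 mm): foot of the fixed jaw's face, on the bed 18 mm above the shelf, mid-width. z up; y along the vise into the fixed jaw (closing direction); x across. The gap lies on the -y side: 62-70 mm at the start, jaws 100 mm wide along x, jaw tops 42 mm above the shelf. A clamped 38 mm piece has its axis at y = -19 mm, x near 0.
- crank_axis (a point): On the crank's upright turning axis, 89 mm above the shelf (height of the knob's middle), over the gearbox block at the vise's other end, 200 mm in -y from the fixed jaw's face. Axes as at the fixed jaw. The knob runs on a level circle of 60 mm radius about it.
- knob_mid (a point): Middle of the crank's knob, which moves with the crank: an upright dark wooden cylinder, 24 mm diameter, from 65 to 109 mm above the shelf (this point 89 mm). It spins freely on its pin, so the gripping hand need not turn.
- vise_crank (a joint): Crank angle a, rad, 0 to 3.0, grows clockwise from above = closing; starts 0 to 0.5. Knob at (60 cos a, -60 sin a) mm from the axis in the vise's x, y. Gap = 70 mm - 15 mm x a: meets the 38 mm piece at about a = 2.13. Turns with about 2 N at the knob, stays where left, stiffens sharply when the jaw presses the piece; 10 to 15 N at the knob is firm.
- vise_jaw (a joint): Travel of the moving jaw, m: 0 = gap of 70 mm, 0.032 = gap of 38 mm. Driven by the crank.
There are look-alikes about, which are no part of the job. What is shaped like the part that bears pipe_centre but blue, red or yellow is not meant.

How it is judged (in metres and radians):
On the way:
1. the thick pipe section stands upright on the bed between the jaws, let go (angle between pipe_centre's own z axis and vertical below 0.12 rad and x of pipe_centre in the frame of fixed_jaw_foot between -0.035 and 0.035 m and y of pipe_centre in the frame of fixed_jaw_foot between -0.056 and -0.014 m and z of pipe_centre in the frame of fixed_jaw_foot between 0.046 and 0.056 m and contact force between the fingers and pipe below 0.2 N), for 0.2 s.
At the end, for the whole second after the job is handed in: The thick pipe section stands upright (within 7 degrees) on the vise bed, within 30 mm of the middle of the jaws' width, against the fixed jaw (axis 14 to 24 mm from its face), at rest, with the moving jaw closed on it (gap under 40.5 mm) and pressing it with more than 1.5 N (angle between pipe_centre's own z axis and vertical below 0.12 rad and x of pipe_centre in the frame of fixed_jaw_foot between -0.03 and 0.03 m and y of pipe_centre in the frame of fixed_jaw_foot between -0.024 and -0.014 m and z of pipe_centre in the frame of fixed_jaw_foot between 0.046 and 0.056 m and contact force between vise_jaw and pipe above 1.5 N and value of joint vise_jaw above 0.0295 m and linear speed of pipe below 0.01 m/s); the robot touches nothing.
It fails at once if the robot pushes the moving jaw itself (more than 8 N) instead of using the crank (contact force between any of the fingers, the arm and vise_jaw above 8 N).
It also fails if it takes over 54 s, if anything falls off the work surface, if the arm or the gripper's body presses on something with over 40 N, if the wrist force passes 120 N, or if a joint passes its speed limit or range.

### The arm

A 7-joint arm with a two-finger parallel gripper is mounted at the origin on the work surface. World frame = base frame: x ahead of the robot, y to its left, z up, the work surface at z = 0. Lengths are in mm, angles in rad, forces in N, time in s.
With the tool pointing down it reaches from about 425 to 925 mm from the base axis. Payload 6.8 kg.
Tool frame: the origin (TCP) lies on the centre line of the jaws, within the pads' length; the fingertips stand 25 mm ahead of it and the grasp point (between the pads) lies 6 mm ahead of it; z points along the fingers, y is the line along which they close (so a half turn about z gives the same grasp; the last joint's range is limited). The gripper opens to 88 mm and grips with 3 to 60 N. Pads are 20 mm wide; open, the fingers measure 115 mm over their backs; the gripper's body (75 mm by 178 mm) begins 61 mm behind the grasp point.
Start: joints at [1.211, 0.477, 0.022, 1.555, -0.011, 1.109, -0.083], TCP at [168.183, -653.729, 247.664] pointing down, gripper open.
Joint ranges: [-2.96, 2.96], [-0.34, 2.1], [-1.41, 1.46], [0.24, 2.44], [-1.37, 4.51], [0.17, 1.92], [-2.96, 2.96]. Speed limits (rad/s): [2.39, 2.39, 3.14, 3.14, 3.14, 3.14, 3.14].

### API

Orientations are given as a unit quaternion [w, x, y, z].
In Python, from plant import status, optics, workorder gives the robot as it stands.
- The arm moves only by the tool play_rows, never from a script. Its arguments are lists of equal length, an entry for each row: "rot": the turn, a rotation vector about the tool's x, y, z in units of 5 degrees (1.0 is 5 degrees), a list of three; "travel": the shift along the tool's x, y, z in units of 0.02 m (1.0 is 0.02 m), a list of three; "hand": the finger opening in mm, from 0 to 87.8. In form: {"rot": [[rx, ry, rz], ...], "travel": [[tx, ty, tz], ...], "hand": [hand, ...]}. A call has 1 to 20 rows; each row shifts and turns the commanded pose from where the row before left it, along the tool's axes as they then stand; what a row does not reach is not made up. A row lasts 1/10 s, in which the tool goes at most 50 mm and 8.59 degrees, less where a joint would pass 70% of its speed; a pose out of reach is approached as far as the arm can. A call with a number of a shift or a turn outside -1 to 1 is refused whole. A call with a gripper value outside its range is refused whole. The fingers move at their own pace and stop on an object; "newtons" is the grip in N (left out, the last holds). Time passes only in rows, so rows that do not move let the fingers close. It gives the time, the measured TCP pose, the force, the opening and the grip force at its end, in the units of the state.
- status.state(): the state, without advancing time (a new reading comes with each control period).
- optics.capture(name): name is "scene" or "top"; returns the picture (400x640x3 uint8, blue, green, red); there is no depth.
- optics.calibration(name): a dict with "intrinsics" (3x3 intrinsics, pixels), "k1" (the pictures are not rectified: a ray, as slopes to the right and down, at radius r is drawn at 1 + k1 r^2 times it, then the intrinsics apply), "eye" and "attitude" of the camera in the world. Camera axes: x right, y up, looking along -z (the intrinsics and any distortion apply to the point x, -y, -z); pixel columns grow to the right and rows downward; lengths in mm; the calibration is good to about 2 mm. A picture is of the moment at which its call begins. calibration takes no time and is no camera call.
- workorder.close_job(): hands the job in; it is judged then, once.
The state is a dict: "time_s": time; "joint_positions": joint angles; "joint_velocities": joint speeds; "effort": joint torques, N m; "tcp_pos": TCP position; "ee_rot": TCP orientation; "ft_force": force on the tool from outside, world axes, zero at the start; "ft_torque": the same for the moment, N m; "finger_gap": finger opening in mm; "grasp_force": force on a finger pad.
Only numpy, scipy, OpenCV 4.12 (cv2) and the standard library are available. Lean on these libraries where they do the work, as an engineer would, in place of code of your own. Each camera call takes 0.05 s, during which the arm holds its last target. There are 200 camera calls.

## Working session

There is one attempt and no reset: what is moved stays moved. The work goes in short steps, Python scripts to look and compute and a tool call to move; the robot and the scene stay as the last step left them, time stands still between calls to the robot, and variables do not carry over. Pictures are saved under pics/ and viewed, at most 10 in all, crops included, and the job is handed in when it is done.

Besides the shell and the picture viewer there is one more tool, called after ">>>" as a command line: name --argument value ..., lists and objects as JSON in quotes. play_rows: Moves the arm, as the interface text tells. Its arguments: {"type":"object","properties":{"rot":{"type":"array"},"travel":{"type":"array"},"hand":{"type":"array"},"newtons":{"type":"number"}},"required":["rot","travel","hand"]}

```bash
mkdir -p pics; python3 - <<'E'
from plant import status, optics
import cv2
for n in("scene","top"):
    cv2.imwrite(f"pics/{n}0.png",optics.capture(n)); print(optics.calibration(n))
s=status.state(); print(s["tcp_pos"],s["ee_rot"],s["time_s"])
E
```

```text
{'intrinsics': array([[485.11348744,   0.        , 313.9095878 ],
       [  0.        , 485.11348744, 204.07104773],
       [  0.        ,   0.        ,   1.        ]]), 'k1': -0.10156944228793263, 'eye': array([ 959.0218113 , -748.23918746,  750.18368787]), 'attitude': array([0.8617699 , 0.43679356, 0.10848012, 0.23408565])}
{'intrinsics': array([[390.74165104,   0.        , 323.77289598],
       [  0.        , 390.74165104, 198.57835031],
       [  0.        ,   0.        ,   1.        ]]), 'k1': -0.0660410236956069, 'eye': array([431.41077605,  60.7724966 , 893.6989354 ]), 'attitude': array([ 0.71183637,  0.04366184, -0.03432722, -0.7001459 ])}
[ 168.01299557 -653.22557917  246.76655047] [-8.15366580e-04  9.92083938e-01  1.25573750e-01 -1.69479187e-04] 0.1
```

View pics/scene0.png

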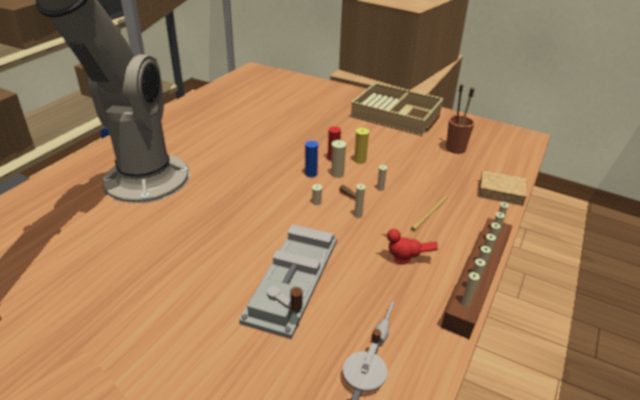

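View pics/top0.png

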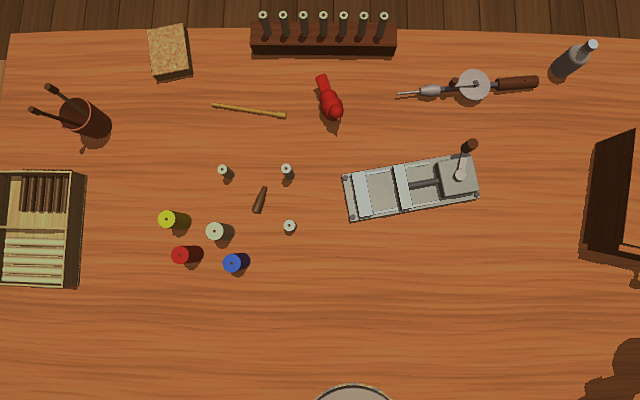

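Candidates for the thick pale pipe, given as top / scene pixels:
- Thick pale one: (214,231) / (339,158). This is my choice, as the widest and tallest.
- Thin pale ones: (222,170), (286,169) and (289,226) in top, with (382,177), (360,200) and (317,194) in scene.
- Coloured look-alikes in top: yellow (167,219), red (180,255), blue (232,263).
- Rack pieces along the top edge.

The vise has its fixed jaw at about (355,195) in top and its knob at (470,145).

```bash
cat > h.py <<'E'
import numpy as np, cv2
from scipy.spatial.transform import Rotation as R
from plant import status, optics
def ray(n,p):
    c=optics.calibration(n);K=c["intrinsics"];d=(np.array(p,float)-K[:2,2])/[K[0,0],K[1,1]]
    s=cv2.undistortPoints(np.array([[p]],float),K,np.array([c["k1"],0,0,0]))[0,0]
    q=c["attitude"];r=R.from_quat([q[1],q[2],q[3],q[0]]).apply([s[0],-s[1],-1]);return np.array(c["eye"]),r
def onz(n,p,z):
    e,r=ray(n,p);return e+r*(z-e[2])/r[2]
def two(p,q):
    e,r=ray("top",p);f,s=ray("scene",q)
    t=np.linalg.lstsq(np.c_[r,-s],f-e,rcond=None)[0];a=e+r*t[0];b=f+s*t[1];return (a+b)/2,np.linalg.norm(a-b)
E
python3 - <<'E'
from h import *
t=cv2.imread("pics/top0.png");s=cv2.imread("pics/scene0.png")
a=cv2.resize(t[130:228,335:487],None,fx=5,fy=5,interpolation=cv2.INTER_CUBIC)
cv2.imwrite("pics/vise.png",a)
b=cv2.resize(t[205:280,150:250],None,fx=4,fy=4,interpolation=cv2.INTER_CUBIC)
c=cv2.resize(s[120:220,290:390],None,fx=4,fy=4,interpolation=cv2.INTER_CUBIC)
o=np.zeros((400,800,3),np.uint8);o[:300,:400]=b;o[:,400:]=c
cv2.imwrite("pics/pipe.png",o)
E
```

```text
(no output)
```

View pics/vise.png

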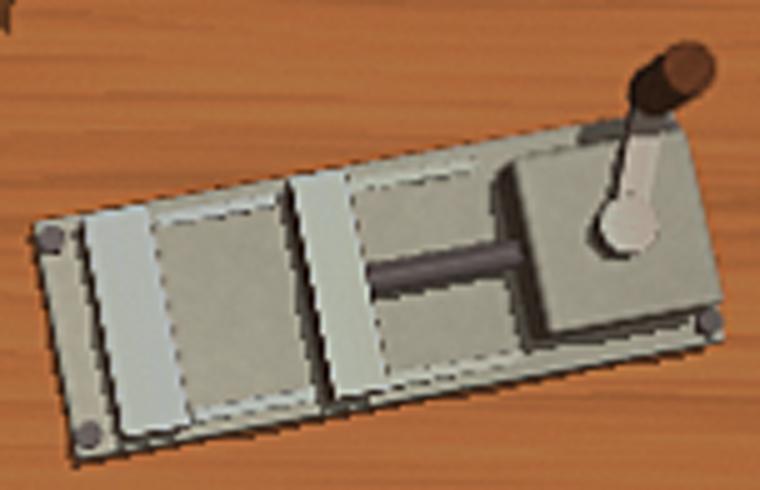

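View pics/pipe.png

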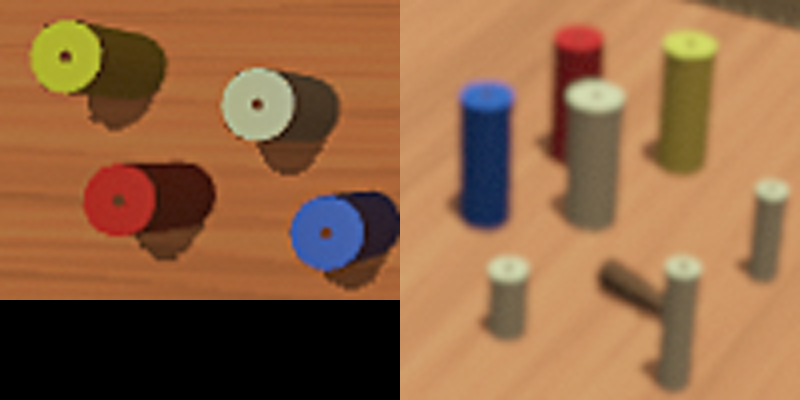

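The crops confirm the choice: the thick pale pipe's dot is at crop (258,104), which is top (214.1,230.6), and its top in scene is about (338.5,144). The fixed jaw's face edge runs from crop (148,210) to (188,418). The knob top is at crop (690,68) and the hub at (629,222).

```bash
python3 - <<'E'
from h import *
np.set_printoptions(precision=1,suppress=True)
v=lambda u,w:((u+.5)/5-.5+335,(w+.5)/5-.5+130)
b=lambda u,w:((u+.5)/4-.5+150,(w+.5)/4-.5+205)
p=b(258,104);print("pipe",onz("top",p,100),two(p,(338.3,143.8)))
for n,c in dict(yel=(66,57),red=(119,201),blue=(327,233)).items(): print(n,onz("top",b(*c),100))
A=onz("top",v(148,210),42);B=onz("top",v(188,418),42);print("face",A,B,np.linalg.norm(A-B))
C=onz("top",v(292,178),42);D=onz("top",v(335,397),42);print("moving face",C,D,np.linalg.norm(C-D))
x=A-B;x/=np.linalg.norm(x);y=np.cross([0,0,1],x);M=(A+B)/2
print("gap",-(C-M)@y,-(D-M)@y,"mid",M,"x",x,"y",y,np.arctan2(x[1],x[0]))
ax=M-200*y;k=onz("top",v(690,68),109);print("axis",ax,"knob",k,np.linalg.norm((k-ax)[:2]),"a",np.arctan2(-(k-ax)@y,(k-ax)@x))
print("base corners",[onz("top",v(*c),18) for c in((37,222),(73,462),(722,342))])
s=status.state();q=s["ee_rot"];r=R.from_quat([q[1],q[2],q[3],q[0]]);print(r.as_matrix(),s["tcp_pos"])
E
```

```text
pipe [449.8 295.  100. ] (array([449.5, 295.3,  98.2]), np.float64(0.7339749820043789))
yel [471.9 396.9 100. ]
red [398.9 364.9 100. ]
blue [385.4 256.8 100. ]
face [587.1 -15.4  42. ] [495.3 -33.4  42. ] 93.56631682554257
moving face [602.5 -79.2  42. ] [505.5 -97.8  42. ] 98.79958956908305
gap 65.53942943701176 65.09912179950655 mid [541.2 -24.4  42. ] x [1.  0.2 0. ] y [-0.2  1.   0. ] 0.19344939375303974
axis [ 579.6 -220.7   42. ] knob [ 638.3 -233.7  109. ] 60.079416248519586 a 0.41072285749457665
base corners [array([585.1,  32.8,  18. ]), array([476.5,  15.3,  18. ]), array([ 535.3, -278.9,   18. ])]
[[ 1.   0.2 -0. ]
 [ 0.2 -1.   0. ]
 [-0.  -0.  -1. ]] [ 168.  -653.2  246.8]
```

```bash
python3 - <<'E'
from h import *
t=cv2.imread("pics/top0.png")
cv2.imwrite("pics/box.png",cv2.resize(t[100:400,500:640],None,fx=2,fy=2))
for p in((580,258),(636,128),(597,145),(580,60),(620,350)): print(p,[onz("top",p,z).round() for z in(0,150)])
E
```

```text
(580, 258) [array([ 401., -523.,    0.]), array([ 406., -425.,  150.])]
(636, 128) [array([ 716., -687.,    0.]), array([ 668., -562.,  150.])]
(597, 145) [array([ 670., -581.,    0.]), array([ 630., -473.,  150.])]
(580, 60) [array([ 886., -555.,    0.]), array([ 810., -452.,  150.])]
(620, 350) [array([ 190., -615.,    0.]), array([ 231., -502.,  150.])]
```

View pics/box.png

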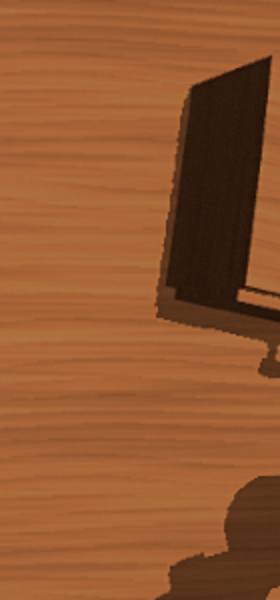

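The box in the crop's upper right stays clear of the route I'm planning. I'm moving now, around the base.

>>> play_rows --rot '[[0,0,0],[0,0,0],[0,0,0],[0,0,0],[0,0,0],[0,0,0],[0,0,0],[0,0,0],[0,0,0],[0,0,0],[0,0,0],[0,0,0],[0,0,0],[0,0,0],[0,0,0],[0,0,0],[0,0,0],[0,0,0],[0,0,0],[0,0,0]]' --travel '[[1,-0.93,0],[1,-0.93,0],[1,-0.93,0],[1,-0.93,0],[1,-0.93,0],[1,-0.93,0],[1,-0.93,0],[1,-0.93,0],[1,-0.93,0],[1,-0.93,0],[1,-0.93,0],[0.96,-1,0],[0.96,-1,0],[0.96,-1,0],[0.96,-1,0],[0.96,-1,0],[0.96,-1,0],[0.96,-1,0],[0.96,-1,0],[0.96,-1,0]]' --hand '[80,80,80,80,80,80,80,80,80,80,80,80,80,80,80,80,80,80,80,80]'

```text
time_s: 2.1
tcp_pos: [452.9, -182.3, 247.4]
ee_rot: [-0.0, 0.992, 0.126, -0.0]
ft_force: [0.5, -0.4, -1.0]
finger_gap: 80.4
grasp_force: 0.0
```

>>> play_rows --rot '[[0,0,0],[0,0,0],[0,0,0],[0,0,0],[0,0,0],[0,0,0],[0,0,0],[0,0,0],[0,0,0],[0,0,0],[0,0,0],[0,0,0],[0,0,0],[0,0,0],[0,0,0],[0,0,0],[0,0,0],[0,0,0],[0,0,0],[0,0,0]]' --travel '[[0.25,-1,0.2],[0.25,-1,0.2],[0.25,-1,0.2],[0.25,-1,0.2],[0.25,-1,0.2],[0.25,-1,0.2],[0.25,-1,0.2],[0.25,-1,0.2],[0.25,-1,0.2],[0.25,-1,0.2],[0.25,-1,0.2],[0.25,-1,0.2],[0.25,-1,0.2],[0.25,-1,0.2],[0.25,-1,0.2],[0.25,-1,0.2],[0.25,-1,0.2],[0.25,-1,0.2],[0.25,-1,0.2],[0.25,-1,0.2]]' --hand '[70,70,70,70,70,70,70,70,70,70,70,70,70,70,70,70,70,70,70,70]'

```text
time_s: 4.1
tcp_pos: [449.7, 229.5, 167.2]
ee_rot: [0.0, 0.992, 0.125, -0.0]
ft_force: [-0.7, 0.7, 0.4]
finger_gap: 70.2
grasp_force: 0.0
```

```bash
python3 - <<'E'
from h import *
s=status.state();q=s["ee_rot"];r=R.from_quat([q[1],q[2],q[3],q[0]]);print(s["tcp_pos"],s["joint_positions"])
print(r.inv().apply(np.array([449.8,295,82])-s["tcp_pos"])/20)
E
```

```text
[449.69737653 229.48975513 167.19478112] [-0.16006443  0.34604392 -0.52035516  2.00631226  0.22725143  0.84575756
 -2.12589857]
[ 0.82338251 -3.17221662  4.25834083]
```

>>> play_rows --rot '[[0,0,0],[0,0,0],[0,0,0],[0,0,0],[0,0,0],[0,0,0],[0,0,0],[0,0,0],[0,0,0],[0,0,0],[0,0,0],[0,0,0],[0,0,0],[0,0,0],[0,0,0],[0,0,0]]' --travel '[[0.2,-0.8,0],[0.2,-0.8,0],[0.2,-0.8,0],[0.22,-0.77,0],[0,0,0],[0,0,0.7],[0,0,0.7],[0,0,0.7],[0,0,0.7],[0,0,0.7],[0,0,0.75],[0,0,0],[0,0,0],[0,0,0],[0,0,0],[0,0,0]]' --hand '[70,70,70,70,70,70,70,70,70,70,70,70,30,30,30,30]' --newtons 15

```text
time_s: 5.7
tcp_pos: [450.4, 294.6, 83.2]
ee_rot: [-0.0, 0.992, 0.126, 0.001]
ft_force: [0.1, -0.1, -0.3]
finger_gap: 41.4
grasp_force: 0.0
```

>>> play_rows --rot '[[0,0,0],[0,0,0],[0,0,0],[0,0,0],[0,0,-0.5],[0,0,-0.5],[0,0,0],[0,0,0]]' --travel '[[0,0,0],[0,0,0],[0,0,0],[0,0,-1],[0,0,-1],[0,0,-1],[0,0,-1],[0,0,0]]' --hand '[30,30,30,30,30,30,30,30]' --newtons 15

```text
time_s: 6.5
tcp_pos: [451.1, 295.3, 164.7]
ee_rot: [-0.001, 0.986, 0.169, 0.002]
ft_force: [0.6, 0.2, -0.2]
finger_gap: 37.8
grasp_force: 15.0
```

```bash
python3 - <<'E'
from h import *
s=status.state();q=s["ee_rot"];r=R.from_quat([q[1],q[2],q[3],q[0]]);print(s["tcp_pos"],s["grasp_force"],s["finger_gap"],s["ft_force"]);print(r.as_matrix())
cv2.imwrite("pics/held.png",np.hstack([cv2.resize(optics.capture("scene")[60:300,180:430],None,fx=1.6,fy=1.6),cv2.resize(optics.capture("top")[130:370,150:400],None,fx=1.6,fy=1.6)]))
M=np.array([541.3,-24.4]);x=np.array([.981,.192]);y=np.array([-.192,.981])
print(r.inv().apply(np.r_[M-30*y,0]-np.r_[s["tcp_pos"][:2],0])/20)
E
```

```text
[451.1380256  295.32581236 164.68735028] 14.997818917036057 37.80844271920486 [ 0.61780533  0.15915132 -0.20190893]
[[ 9.43122095e-01  3.32428320e-01  3.48229195e-03]
 [ 3.32422013e-01 -9.43128009e-01  2.27250872e-03]
 [ 4.03969333e-03 -9.85662685e-04 -9.99991355e-01]]
[-1.28004724 18.05929034 -0.02297157]
```

View pics/held.png

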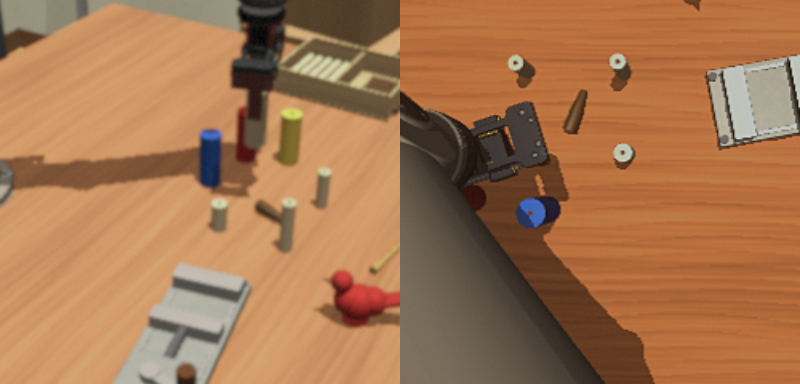

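The pipe is held: the scene crop shows it between the fingers, clear of red and yellow. Next I'll carry it over the vise.

>>> play_rows --rot '[[0,0,0],[0,0,0],[0,0,0],[0,0,0],[0,0,0],[0,0,0],[0,0,0],[0,0,0],[0,0,0],[0,0,0],[0,0,0],[0,0,0],[0,0,0],[0,0,0],[0,0,0],[0,0,0],[0,0,0],[0,0,0],[0,0,0.83],[0,0,0.83]]' --travel '[[-0.07,1,0],[-0.07,1,0],[-0.07,1,0],[-0.07,1,0],[-0.07,1,0],[-0.07,1,0],[-0.07,1,0],[-0.07,1,0],[-0.07,1,0],[-0.07,1,0],[-0.07,1,0],[-0.07,1,0],[-0.07,1,0],[-0.07,1,0],[-0.07,1,0],[-0.07,1,0],[-0.07,1,0],[-0.07,1,0],[0,0,0],[0,0,0]]' --hand '[30,30,30,30,30,30,30,30,30,30,30,30,30,30,30,30,30,30,30,30]'

```text
time_s: 8.6
tcp_pos: [545.0, -54.5, 160.7]
ee_rot: [-0.0, 0.996, 0.095, -0.002]
ft_force: [0.5, 0.1, -0.5]
finger_gap: 37.9
grasp_force: 15.0
```

```bash
python3 - <<'E'
from h import *
s=status.state();q=s["ee_rot"];r=R.from_quat([q[1],q[2],q[3],q[0]]);print(s["tcp_pos"],s["grasp_force"],s["finger_gap"],s["ft_force"],s["joint_positions"]);print(r.as_matrix().round(3))
im=optics.capture("scene")
cv2.imwrite("pics/over.png",cv2.resize(im[140:340,220:380],None,fx=3,fy=3))
M=np.array([541.3,-24.4]);y=np.array([-.192,.981])
print(r.inv().apply(np.r_[M-30*y,0]-np.r_[s["tcp_pos"][:2],0])/20)
E
```

```text
[545.02920278 -54.53504359 160.7040051 ] 14.996091574430466 37.87854830576054 [ 0.49209023  0.11577771 -0.52579205] [ 0.3105842   0.40415565 -0.40407908  1.91948128  0.20503412  0.86096296
 -1.58053013]
[[ 0.982  0.188 -0.003]
 [ 0.188 -0.982 -0.   ]
 [-0.003 -0.001 -1.   ]]
[ 0.10636137 -0.01549917 -0.00030681]
```

View pics/over.png

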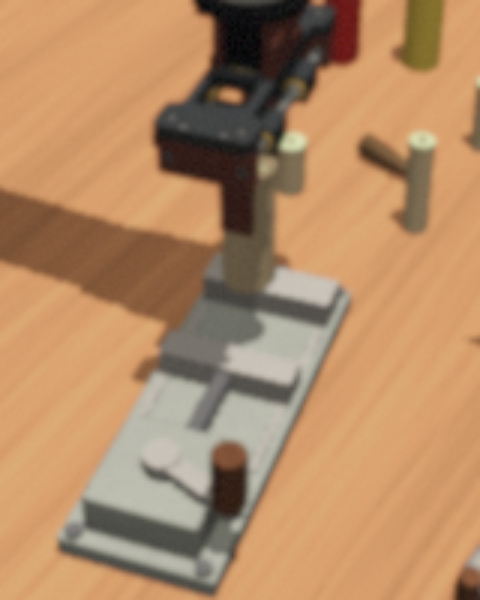

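The pipe hangs upright over the gap. Its foot is at about (247,285) in the crop, with the fixed jaw behind it and the moving jaw in front. Now I'll lower it.

>>> play_rows --rot '[[0,0,0],[0,0,0],[0,0,0],[0,0,0],[0,0,0],[0,0,0],[0,0,0],[0,0,0]]' --travel '[[0.1,0,0.5],[0,0,0.5],[0,0,0.5],[0,0,0.5],[0,0,0.5],[0,0,0.3],[0,0,0.1],[0,0,0]]' --hand '[30,30,30,30,30,30,30,30]'

```text
time_s: 9.45
tcp_pos: [548.0, -53.1, 104.4]
ee_rot: [-0.0, 0.995, 0.097, -0.0]
ft_force: [0.3, -1.4, -1.5]
finger_gap: 37.9
grasp_force: 15.0
```

>>> play_rows --rot '[[0,0,0],[0,0,0],[0,0,0]]' --travel '[[0,0,0.08],[0,0,0.06],[0,0,0]]' --hand '[30,30,30]'

```text
time_s: 9.75
tcp_pos: [548.1, -53.2, 102.0]
ee_rot: [0.0, 0.995, 0.097, 0.0]
ft_force: [-0.1, 0.3, -0.9]
finger_gap: 37.7
grasp_force: 15.0
```

>>> play_rows --rot '[[0,0,0],[0,0,0],[0,0,0]]' --travel '[[0,0,0.05],[0,0,0.04],[0,0,0]]' --hand '[30,30,30]'

```text
time_s: 10.05
tcp_pos: [548.4, -53.2, 101.1]
ee_rot: [0.0, 0.995, 0.097, 0.0]
ft_force: [-1.4, -1.2, 7.6]
finger_gap: 37.9
grasp_force: 15.0
```

Contact: 7.6 N up on the tool. Now I'll release and rise.

>>> play_rows --rot '[[0,0,0],[0,0,0],[0,0,0],[0,0,0],[0,0,0],[0,0,0],[0,0,0],[0,0,0],[0,0,0],[0,0,0],[0,0,0],[0,0,0],[0,0,0],[0,0,0]]' --travel '[[0,0,-0.03],[0,0,0],[0,0,0],[0,0,0],[0,0,0],[0,0,0],[0,0,-0.5],[0,0,-1],[0,0,-1],[0,0,-1],[0,0,-1],[0,0,-0.5],[0,0,0],[0,0,0]]' --hand '[37,42,50,60,65,65,65,65,65,65,65,65,65,65]'

```text
time_s: 11.45
tcp_pos: [547.7, -53.2, 200.3]
ee_rot: [0.0, 0.995, 0.097, -0.0]
ft_force: [-0.6, -0.1, 0.1]
finger_gap: 65.0
grasp_force: 0.0
```

```bash
python3 - <<'E'
from h import *
s=status.state();print(s["tcp_pos"],s["ft_force"],s["finger_gap"])
a=optics.capture("scene");b=optics.capture("top");cv2.imwrite("pics/s1.png",a);cv2.imwrite("pics/t1.png",b)
o=np.zeros((590,800,3),np.uint8)
c=cv2.resize(a[150:345,230:360],None,fx=3,fy=3,interpolation=cv2.INTER_CUBIC);d=cv2.resize(b[110:240,340:500],None,fx=2.5,fy=2.5);o[:585,:390]=c;o[:d.shape[0],400:800]=d
cv2.imwrite("pics/placed.png",o)
E
```

```text
[547.6788061  -53.18809128 200.28505286] [-0.59823793 -0.08150985  0.05853264] 64.9949158386034
```

View pics/placed.png

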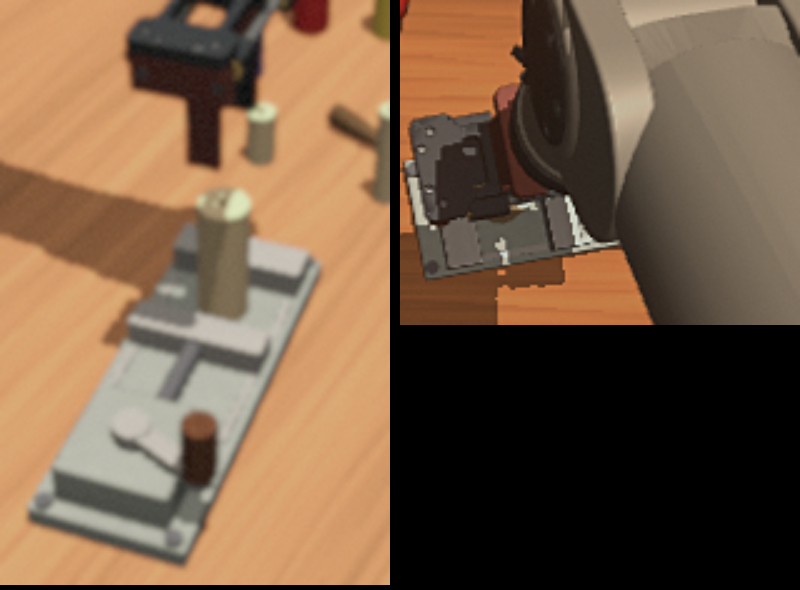

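The pipe stands upright between the jaws, let go. Its top is at crop (223,205). The knob top is at crop (199,422), which is scene (296.2,290.5). Next is the knob.

```bash
python3 - <<'E'
from h import *
np.set_printoptions(precision=2,suppress=True)
k=onz("scene",(296.0,290.3),109);print(k,two((335+690.5/5-.5,130+68.5/5-.5),(296,290.3)))
# knob mid from dark mask in scene
a=cv2.imread("pics/s1.png");m=(a.max(2)<110)&(a[:,:,2]>a[:,:,0]*1.3);sub=m[280:320,280:310];ys,xs=np.nonzero(sub);print("mask",xs.min()+280,xs.max()+280,ys.min()+280,ys.max()+280)
M=np.array([541.3,-24.4]);x=np.array([.981,.192]);y=np.array([-.192,.981]);ax=M-200*y
for kk in(k[:2],[638.3,-233.7]):
    d=kk-ax;print(np.linalg.norm(d),np.arctan2(-d@y,d@x))
s=status.state();q=s["ee_rot"];r=R.from_quat([q[1],q[2],q[3],q[0]])
K=(k[:2]+[638.3,-233.7])/2
print(K,r.inv().apply(np.r_[K,100]-s["tcp_pos"])/20)
a0=.38
print(r.as_matrix()[:2,:2])
P=lambda a:60*(np.cos(a)*x-np.sin(a)*y)
aa=a0+.16*np.arange(13)
for u,w in zip(aa[:-1],aa[1:]): print(w.round(2),r.inv().apply(np.r_[P(w)-P(u),0])[:2]/20)
E
```

```text
[ 639.22 -233.78  109.  ] (array([ 638.7 , -233.62,  108.56]), np.float64(0.7238234756092417))
mask 291 301 294 319
60.960949622256464 0.4111264308917092
60.04639872631832 0.4132089085996806
[ 638.76 -233.74] [2.75 9.74 4.97]
[[ 0.98  0.19]
 [ 0.19 -0.98]]
0.54 [-0.21  0.43]
0.7 [-0.28  0.39]
0.86 [-0.34  0.34]
1.02 [-0.39  0.28]
1.18 [-0.43  0.22]
1.34 [-0.46  0.15]
1.5 [-0.47  0.07]
1.66 [-0.48 -0.  ]
1.82 [-0.47 -0.08]
1.98 [-0.45 -0.16]
2.14 [-0.42 -0.23]
2.3 [-0.38 -0.29]
```

>>> play_rows --rot '[[0,0,0],[0,0,0],[0,0,0],[0,0,0],[0,0,0],[0,0,0],[0,0,0],[0,0,0],[0,0,0],[0,0,0],[0,0,0],[0,0,0],[0,0,0],[0,0,0],[0,0,0],[0,0,0],[0,0,0],[0,0,0]]' --travel '[[0.27,0.97,0],[0.27,0.97,0],[0.27,0.97,0],[0.27,0.97,0],[0.27,0.97,0],[0.28,0.97,0],[0.28,0.98,0],[0.28,0.98,0],[0.28,0.98,0],[0.28,0.98,0],[0,0,0.3],[0,0,0.8],[0,0,0.8],[0,0,0.8],[0,0,0.8],[0,0,0.8],[0,0,0.65],[0,0,0]]' --hand '[60,60,60,60,60,60,60,60,60,60,60,60,60,60,60,60,60,60]'

```text
time_s: 13.35
tcp_pos: [638.1, -233.2, 99.1]
ee_rot: [-0.001, 0.995, 0.097, -0.002]
ft_force: [0.2, 0.7, 0.5]
finger_gap: 59.9
grasp_force: 0.0
```

>>> play_rows --rot '[[0,0,0],[0,0,0],[0,0,0],[0,0,0],[0,0,0],[0,0,0],[0,0,0],[0,0,0],[0,0,0],[0,0,0]]' --travel '[[0,0,0],[0,0,0],[0,0,0],[0,0,0],[0,0,0],[0,0,0],[0,0,0],[0,0,0],[0,0,0],[0,0,0]]' --hand '[30,18,18,18,18,18,18,18,18,18]' --newtons 30

```text
time_s: 14.35
tcp_pos: [639.9, -234.0, 102.1]
ee_rot: [0.0, 0.995, 0.097, 0.0]
ft_force: [0.3, -1.4, 4.6]
finger_gap: 23.6
grasp_force: 30.0
```

>>> play_rows --rot '[[0,0,0],[0,0,0],[0,0,0],[0,0,0],[0,0,0],[0,0,0]]' --travel '[[-0.22,0.42,0],[-0.29,0.38,0],[-0.35,0.33,0],[-0.4,0.27,0],[-0.43,0.2,0],[0,0,0]]' --hand '[18,18,18,18,18,18]'

```text
time_s: 14.95
tcp_pos: [610.5, -274.4, 102.1]
ee_rot: [0.001, 0.995, 0.096, -0.001]
ft_force: [-0.8, -2.7, 6.7]
finger_gap: 23.5
grasp_force: 30.0
```

>>> play_rows --rot '[[0,0,0],[0,0,0],[0,0,0],[0,0,0],[0,0,0],[0,0,0]]' --travel '[[-0.46,0.13,0],[-0.48,0.06,0],[-0.48,-0.02,0],[-0.47,-0.09,0],[-0.45,-0.17,0],[0,0,0]]' --hand '[18,18,18,18,18,18]'

```text
time_s: 15.55
tcp_pos: [563.9, -279.7, 102.0]
ee_rot: [0.0, 0.995, 0.096, -0.001]
ft_force: [-1.2, 0.8, 8.8]
finger_gap: 23.4
grasp_force: 30.0
```

```bash
python3 - <<'E'
from h import *
s=status.state();print(s["tcp_pos"],s["ft_force"])
M=np.array([541.3,-24.4]);x=np.array([.981,.192]);y=np.array([-.192,.981]);d=s["tcp_pos"][:2]-(M-200*y);print(np.linalg.norm(d),np.arctan2(-d@y,d@x))
a=optics.capture("scene");cv2.imwrite("pics/turn.png",cv2.resize(a[180:345,230:360],None,fx=3.5,fy=3.5,interpolation=cv2.INTER_CUBIC))
E
```

```text
[ 563.87486449 -279.68182747  101.98250434] [-1.20945706  0.8466937   8.83159369]
61.1645097377482 2.0257797512714433
```

View pics/turn.png

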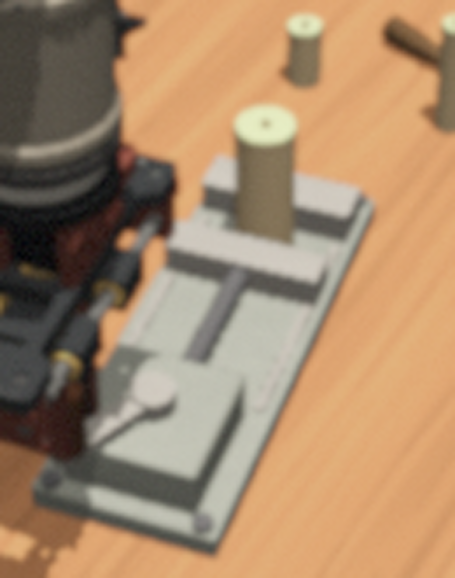

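The jaw is nearly at the pipe (crop about (250,245)) and the pipe is upright. Now small closing steps with force checks.

>>> play_rows --rot '[[0,0,0],[0,0,0],[0,0,0],[0,0,0]]' --travel '[[-0.16,-0.09,0],[-0.16,-0.1,-0.02],[-0.15,-0.1,-0.02],[0,0,0]]' --hand '[18,18,18,18]' --newtons 45

```text
time_s: 16.0
tcp_pos: [556.6, -276.9, 102.3]
ee_rot: [0.001, 0.995, 0.096, 0.002]
ft_force: [9.1, -4.1, -4.4]
finger_gap: 23.4
grasp_force: 45.0
```

>>> play_rows --rot '[[0,0,0],[0,0,0],[0,0,0],[0,0,0]]' --travel '[[-0.04,-0.03,0.02],[0,0,0],[0,0,0],[0,0,0]]' --hand '[18,18,18,18]'

```text
time_s: 16.4
tcp_pos: [556.6, -276.9, 102.2]
ee_rot: [0.002, 0.995, 0.096, 0.002]
ft_force: [9.9, -4.7, -3.0]
finger_gap: 23.4
grasp_force: 45.0
```

>>> play_rows --rot '[[0,0,0],[0,0,0],[0,0,0],[0,0,0]]' --travel '[[-0.08,-0.05,0],[-0.04,-0.03,0],[0,0,0],[0,0,0]]' --hand '[18,18,18,18]'

```text
time_s: 16.8
tcp_pos: [555.7, -276.5, 102.4]
ee_rot: [0.002, 0.995, 0.096, 0.004]
ft_force: [16.0, -7.3, -9.5]
finger_gap: 23.6
grasp_force: 45.0
```

That's firm, about 17 N at the knob. Now I'll let go and rise.

>>> play_rows --rot '[[0,0,0],[0,0,0],[0,0,0],[0,0,0],[0,0,0],[0,0,0],[0,0,0],[0,0,0],[0,0,0],[0,0,0],[0,0,0],[0,0,0],[0,0,0],[0,0,0]]' --travel '[[0,0,0],[0,0,0],[0,0,0],[0,0,0],[0,0,0],[0,0,0],[0,0,-0.5],[0,0,-1],[0,0,-1],[0,0,-1],[0,0,-1],[0,0,-1],[0,0,0],[0,0,0]]' --hand '[26,32,45,55,55,55,55,55,55,55,55,55,55,55]'

```text
time_s: 18.2
tcp_pos: [552.4, -273.4, 212.4]
ee_rot: [0.0, 0.995, 0.097, 0.0]
ft_force: [0.2, 1.0, 1.3]
finger_gap: 54.6
grasp_force: 0.0
```

```bash
python3 - <<'E'
from h import *
s=status.state();print(s["tcp_pos"],s["ft_force"],s["finger_gap"])
a=optics.capture("scene");cv2.imwrite("pics/end.png",cv2.resize(a[180:345,230:360],None,fx=3.5,fy=3.5,interpolation=cv2.INTER_CUBIC))
E
```

```text
[ 552.40425754 -273.38480583  212.43193897] [0.18419343 1.02057237 1.26102416] 54.606619815347386
```

View pics/end.png

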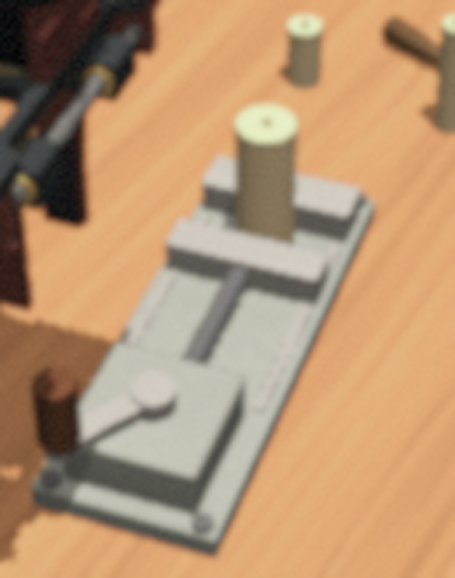

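The pipe is upright between the jaws with its top at crop (267,123). The knob is free at (57,382). A quick numeric check before handing in.

```bash
python3 - <<'E'
from h import *
c=lambda u,w:(230+(u+.5)/3.5-.5,180+(w+.5)/3.5-.5)
M=np.array([541.3,-24.4]);x=np.array([.981,.192]);y=np.array([-.192,.981])
p=onz("scene",c(267,123),118)[:2]-M;print("pipe x,y",p@x,p@y)
k=onz("scene",c(57,382),109)[:2]-(M-200*y);print("knob r,a",np.linalg.norm(k),np.arctan2(-k@y,k@x))
E
```

```text
pipe x,y 2.3621300521250372 -20.6149989678037
knob r,a 59.82414791230996 2.097398527914868
```

```bash
python3 -c "
from plant import workorder;print(workorder.close_job())"
```

```text
the job is handed in; nothing more can be done
None
```

I stood the thick ash pipe in the vise, clamped it by turning the crank knob to about 17 N, let go and handed the job in at about 18 s; the last picture put its axis 20.6 mm from the fixed jaw and 2.4 mm off mid-width, but I couldn't measure the grip after release and the hand-in gave no verdict.

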